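Swap the figure on the demonstration music box

ROBOT

A 6-joint arm with a two-finger parallel gripper is mounted at the origin on the work surface. World frame = base frame: x ahead of the robot, y to its left, z up, the work surface at z = 0. Lengths are in mm, angles in rad, forces in N, time in s.
With the tool pointing down it reaches from about 350 to 775 mm from the base axis. Payload 7.3 kg.
Tool frame: the origin (TCP) lies on the front face of the gripper's body, between the roots of the fingers; the fingertips stand 66 mm ahead of it and the grasp point (between the pads) lies 47 mm ahead of it (bot.tcp_to_grasp is the z of the grasp point in the tool frame, in mm); z points along the fingers, y is the direction in which the jaws open and shut (so a half turn about z gives the same grasp; the last joint's range is limited). The gripper opens to 92 mm and grips with 3 to 60 N. Pads are 19 mm wide; open, the fingers measure 130 mm over their backs; the gripper's body (75 mm by 190 mm) begins 47 mm behind the grasp point.
Start: joints at [1.09, 0.342, 1.524, -0, 1.275, -0.146], TCP at [172.488, 495.869, 292.241] pointing down, gripper open.
Joint ranges: [-2.53, 2.53], [-0.77, 2.02], [0.04, 2.7], [-1, 4.14], [0.28, 2.66], [-3.11, 3.11]. Speed limits (rad/s): [2.57, 2.57, 3.14, 3.14, 3.14, 3.14].

INTERFACE

Orientations are given as [roll, pitch, yaw] about the fixed x, y, z axes, in that order (R = Rz(yaw) Ry(pitch) Rx(roll)).
In Python, from plant import bot gives the robot as it stands.
- The arm moves only by the tool carry_out, never from a script. Its argument "deltas" is a list that holds one entry, the list of rows, each a list of 4 numbers: the shift along the tool's x, y, z in mm, then the turn about the tool's z in units of 5 degrees (1.0 is 5 degrees). A call has 1 to 20 rows; each row is the pose to reach, as a shift and turn from the pose commanded when the call began, along the tool's axes at that moment; what a row does not reach only later rows make up. A row lasts 1/10 s, in which the tool goes at most 50 mm and 8.59 degrees, less where a joint would pass 70% of its speed; a pose out of reach is approached as far as the arm can. A call with a gripper value outside its range is refused whole. "fingers" is the finger opening in mm, from 0 to 91.8, set as the call begins (left out, the last holds). The fingers move at their own pace and stop on an object; the grip force is fixed at half the most. Time passes only in rows, so rows that repeat a pose let the fingers close. It gives the time, the measured TCP pose, the force and the opening at its end, in the units of the state.
- bot.get_obs(): the state, without advancing time (a new reading comes with each control period).
- bot.capture(name): name is "scene" or "top" or "wrist"; returns (picture, depth): 420x560x3 uint8, blue, green, red; 420x560 float32, mm along the optical axis (not along the pixel's ray), 0 where there is no reading.
- bot.camera_model(name): a dict with "K" (3x3 intrinsics, pixels), "distortion" ([k1, k2, p1, p2, k3] as OpenCV has them; the pictures are not rectified), "camera_from_world" (4x4, takes a point from world to camera coordinates). Camera axes: x right, y down, z forward; pixel columns grow to the right and rows downward; lengths in mm; the calibration is good to about 2 mm. A picture is of the moment at which its call begins: read the wrist's pose just before it. camera_model takes no time and is no camera call; for the wrist camera it gives the pose at the moment of the call.
- bot.close_job(): hands the job in, once; it reports no verdict.
The state is a dict: "time": time; "joint_positions": joint angles; "dq": joint speeds; "tau": joint torques, N m; "tool_pos": TCP position; "tcp_rot": TCP orientation; "contact_force": force on the tool from outside, world axes, zero at the start; "moment": the same for the moment, N m; "grip_width": finger opening in mm.
Only numpy, scipy, OpenCV 4.12 (cv2) and the standard library are available. Lean on these libraries where they do the work, as an engineer would, in place of code of your own. Each camera call takes 0.05 s, during which the arm holds its last target. There are 200 camera calls.

TASK

Change the figure on the music box. Turn the bronze bell figure a quarter turn anticlockwise (seen from above), lift it out and set it upright in the sloped tray so that it slides down to rest against the back stop; then take the tin clown from the white plinth, align its lugs with the collar's slots, press it down against the spring and twist it a quarter turn clockwise to lock it, and let go. Keep both figures upright, do not drop them, and leave the egg, the jar and the key where they are.

Things in the scene. Friction and masses are not known exactly. Their poses are not given: they have to be found in the camera images.
- musicbox: Dark wooden music box, fixed, 158 x 138 mm, top face 60 mm high, a round brass bayonet collar on it (100 mm outside, rim 80 mm above the counter). Origin at the centre of its underside, z up. The collar's roof, at 74 to 80 mm height, has an opening 68 mm across with two slots, 20 mm wide, out to 45 mm from the axis, on the box's +x and -x.
- socket (a point): Point on the collar's vertical axis, 60 mm above the counter. Below the collar's roof, lugs turn only clockwise seen from above, from the slots at +-x of the box by a quarter turn to +-y (locked); stops end the turn about 2 mm farther. To turn freely the figure's underside must be at most 67 mm above the counter: aim for 64 to 65 mm.
- follower (a joint): Sprung round plate in the collar, how far it is pressed down (m): 0 with its face 74 mm above the counter, where it bears a figure's weight, 0.012 when fully down (62 mm). 4 N start it, 9 N hold it fully down. A locked figure let go is lifted by it until the lugs meet the roof (0.006, figure's underside at 68 mm).
- bell: Bronze bell figure, 102 mm tall, about 240 g, locked in the collar at the start. Foot: disc 62 mm across, 22 mm tall, with two lugs at the very bottom along +x and -x (14 mm wide, 6 mm thick, tips 84 mm apart). Origin at the centre of the underside, z up. Above, a bell narrows from 58 to 30 mm across at 58 mm height; on top an upright flat grip 16 mm thick (y), 44 mm wide (x), from 58 to 102 mm height.
- clown: Tin clown, 114 mm tall, about 200 g, standing on the plinth. Foot: disc 62 mm across, 22 mm tall, with two lugs at the very bottom along +x and -x (14 mm wide, 6 mm thick, tips 84 mm apart). Origin at the centre of the underside, z up. Above, a block body 52 mm (x) by 36 mm (y) from 22 to 84 mm height, then a round head 31 mm across and a small hat. Its face looks to -y.
- tray: Sloped tray, fixed, 124 mm wide, 180 mm long; origin on the counter under its middle, z up, +x towards its low end, where the back stop is. High end about 80 mm above the counter.
- bed: The tray's slippery metal bed, sloping down 20 degrees. Origin on its surface at the middle of the back stop's foot (16 mm above the counter); x downhill along the slope (the bed runs from x = -180 mm to 0), y across, z square to it. 112 mm wide inside, side walls 22 mm and back stop 31 mm above the bed. A figure let go on it slides down by itself.
- plinth: White display plinth, fixed, 280 mm (x) by 130 mm (y), 25 mm high; origin at the centre of its underside. The clown stands near its middle, the egg near its +x end, the jar near its -x end. Plinth and tray may change sides.
- egg: Rose quartz egg on a wooden stand, one piece, 52 mm across, 94 mm tall; origin at the centre of the underside. Leave alone.
- jar: White porcelain lidded jar, 52 mm across, 100 mm tall; origin at the centre of the underside. Leave alone.
- key: Silver key lying flat, 120 mm long along x, 40 mm wide, 12 mm high; origin under its middle. Leave alone.
Things that resemble listed ones, but are neither listed nor needed, are in the scene too. What is shaped like the tray but pink is not meant.

How it is judged (in metres and radians):
On the way, in this order (a step that is already met when the one before it is completed fails the run):
1. the bell is unlocked and lifted out of the collar (z of bell in the frame of musicbox above 0.09 m), for 0.1 s.
2. the bell stands in the tray against the back stop, let go (x of bell in the frame of bed between -0.046 and -0.025 m and y of bell in the frame of bed between -0.05 and 0.05 m and z of bell in the frame of bed between -0.004 and 0.006 m and angle between the z axis of bell and the z axis of bed, either way round below 0.1 rad and angle between bell's own z axis and vertical below 0.7 rad and linear speed of bell below 0.02 m/s and contact force between the fingers and bell below 0.05 N), for 0.2 s.
At the end, for the whole second after the job is handed in: Clown locked in the collar (on axis within 6 mm, underside 58 to 70.5 mm high, lugs within 15 degrees of the box's y, upright); bell flat on the tray's bed, its axis within 46 mm of the back stop; both let go and at rest; egg, jar and key within 30 mm of their starts (all of step 2 and horizontal distance between clown and socket below 0.006 m and z of clown in the frame of musicbox between 0.058 and 0.0705 m and angle between the x axis of clown and the y axis of musicbox, either way round below 0.26 rad and angle between clown's own z axis and vertical below 0.12 rad and linear speed of clown below 0.02 m/s and contact force between the fingers and clown below 0.05 N and not (distance of egg from where it was at the start of the episode above 0.03 m) and not (distance of jar from where it was at the start of the episode above 0.03 m) and not (distance of key from where it was at the start of the episode above 0.03 m)); the robot touches nothing.
It fails at once if a figure is tipped over (more than 50 degrees) (angle between any of bell, clown's own z axis and vertical above 0.87 rad).
It fails at once if a figure is dropped (falls free faster than 1 m/s) ((linear speed of bell above 1 m/s and contact force between the fingers and bell below 0.05 N) or (linear speed of clown above 1 m/s and contact force between the fingers and clown below 0.05 N)).
It fails at once if egg, jar or key is knocked over or moved by more than 30 mm (distance of any of egg, jar, key from where it was at the start of the episode above 0.03 m or angle between any of egg, jar's own z axis and vertical above 0.5 rad).
It also fails if it takes over 64 s, if anything falls off the work surface, if the arm or the gripper's body presses on something with over 40 N, if the wrist force passes 120 N, or if a joint passes its speed limit or range.

## Working session

There is one attempt and no reset: what is moved stays moved. The work goes in short steps, Python scripts to look and compute and a tool call to move; the robot and the scene stay as the last step left them, time stands still between calls to the robot, and variables do not carry over. Pictures are saved under pics/ and viewed, about 8 in all and at most 12, crops included, and the job is handed in when it is done.

Besides the shell and the picture viewer there is one more tool, called after ">>>" as name(argument=value, ...) on one line, values as JSON. carry_out: Moves the arm, as the interface text tells. Its arguments: {"type":"object","properties":{"deltas":{"type":"array","items":{"type":"array","items":{"type":"array","items":{"type":"number"}}}},"fingers":{"type":"number"}},"required":["deltas"]}

```bash
mkdir -p pics; ls; python3 - <<'E'
from plant import bot
import cv2,numpy as np,pickle
o=bot.get_obs(); print({k:np.round(v,3) for k,v in o.items()}, bot.tcp_to_grasp)
d={}
for n in("scene","top","wrist"):
    m=bot.camera_model(n); p,z=bot.capture(n); d[n]=(p,z,m); cv2.imwrite(f"pics/{n}0.png",p)
    print(n,np.round(m["K"],1).tolist(),m["distortion"],np.round(m["camera_from_world"],3).tolist())
pickle.dump(d,open("d0.pkl","wb"))
E
```

```text
pics
{'time': np.float64(0.0), 'joint_positions': array([ 1.09 ,  0.343,  1.525, -0.   ,  1.275, -0.146]), 'dq': array([ 0.   , -0.001, -0.001,  0.002,  0.   , -0.   ]), 'tau': array([  0.   , -43.124, -24.422,   0.072,   0.056,  -0.   ]), 'tool_pos': array([172.334, 495.579, 291.55 ]), 'tcp_rot': array([-3.14 , -0.   ,  2.807]), 'contact_force': array([ 0.057, -0.295, -0.51 ]), 'moment': array([-0.018, -0.017,  0.003]), 'grip_width': np.float64(91.616)} 46.699999999999996
scene [[392.4, 0.0, 275.3], [0.0, 392.4, 210.7], [0.0, 0.0, 1.0]] [0.00315154 0.         0.         0.         0.        ] [[-0.8, 0.6, 0.005, 394.102], [0.522, 0.7, -0.488, -227.027], [-0.296, -0.388, -0.873, 1338.737], [0.0, 0.0, 0.0, 1.0]]
top [[515.9, 0.0, 281.9], [0.0, 515.9, 213.8], [0.0, 0.0, 1.0]] [-0.07969741  0.          0.          0.          0.        ] [[0.015, -1.0, -0.0, -26.056], [-0.988, -0.015, -0.152, 493.371], [0.152, 0.002, -0.988, 1285.923], [0.0, 0.0, 0.0, 1.0]]
wrist [[367.9, 0.0, 286.6], [0.0, 367.9, 211.0], [0.0, 0.0, 1.0]] [-0.02165085  0.          0.          0.          0.        ] [[0.329, 0.944, -0.001, -525.295], [0.901, -0.313, 0.301, -38.099], [0.284, -0.1, -0.954, 391.213], [0.0, 0.0, 0.0, 1.0]]
```

View pics/top0.png

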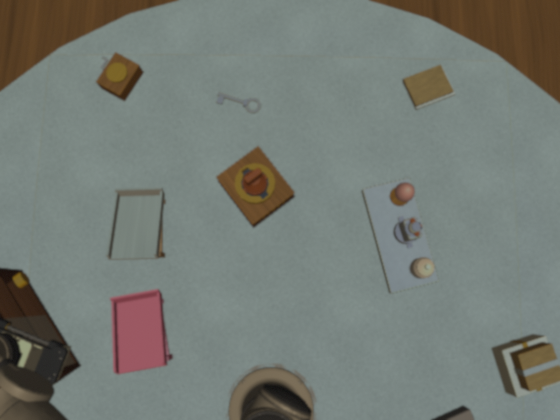

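View pics/scene0.png

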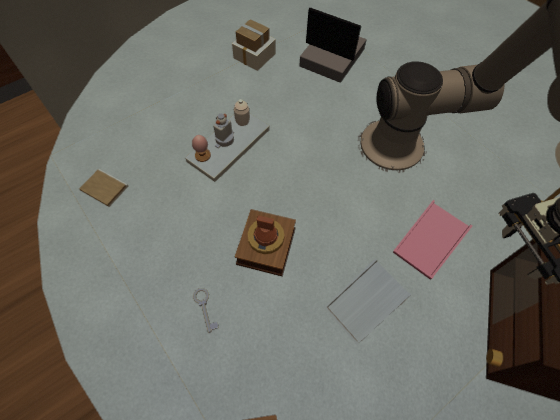

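The scene shows the meant music box at top (256,186), grey tray (137,224), plinth (400,235) with egg (403,193), clown (409,230) and jar (423,267), and the key at (240,102). The decoys are the pink tray (140,332) and a small brown box with a yellow disc (120,75). Next I'll measure from depth and take one enlarged crop.

```bash
cat > h.py <<'E'
import numpy as np,cv2
def cloud(z,m):
    """world point per pixel"""
    h,w=z.shape; u,v=np.meshgrid(np.arange(w),np.arange(h))
    n=cv2.undistortPoints(np.stack([u,v],-1).reshape(-1,1,2).astype(float),m["K"],np.array(m["distortion"])).reshape(h,w,2)
    P=np.dstack([n*z[...,None],z]); T=np.linalg.inv(m["camera_from_world"])
    W=P@T[:3,:3].T+T[:3,3]; W[z<=0]=np.nan
    return W
def rect(P):
    r=cv2.minAreaRect(P[:,:2].astype(np.float32)); return np.round(cv2.boxPoints(r),1).tolist(),np.round(r[0],1),np.round(r[1],1)
E
python3 - <<'E'
import pickle,numpy as np,cv2
from h import *
d=pickle.load(open("d0.pkl","rb")); p,z,m=d["top"]; W=cloud(z,m)
T=np.linalg.inv(m["camera_from_world"]); print("cam",T[:3,3])
def reg(name,x0,x1,y0,y1,zl,zh,comp=True):
    s=W[y0:y1,x0:x1].reshape(-1,3); k=(s[:,2]>zl)&(s[:,2]<zh); s=s[k]; 
    if len(s)<8: print(name,"few",len(s));return
    print(name,len(s),"mean",np.nanmean(s,0).round(1),"rect",*rect(s))
print("table z", np.nanmedian(W[130:145,150:200,2]))
reg("box top",200,310,130,240,52,66)
reg("collar rim",200,310,130,240,76,88)
reg("bell grip",200,310,130,240,155,180)
reg("plinth",350,450,170,300,18,32)
reg("egg",385,420,175,210,60,130)
reg("clown",395,425,212,245,50,150)
reg("clown body",395,425,212,245,95,112)
reg("clown top",395,425,212,245,125,150)
reg("jar",408,440,252,282,60,135)
for c in[(137,195),(137,200),(137,210),(137,225),(137,240),(137,252),(137,258),(114,225),(162,225)]: print("tray",c,W[c[1],c[0]].round(1))
reg("tray",95,175,180,270,10,120)
a=cv2.resize(p[135:240,200:310],None,fx=4,fy=4,interpolation=cv2.INTER_CUBIC)
b=cv2.resize(p[165:300,350:450],None,fx=3.11,fy=3.11,interpolation=cv2.INTER_CUBIC)
h=min(a.shape[0],b.shape[0]); cv2.imwrite("pics/crop1.png",np.hstack([a[:h],b[:h]]))
E
```

```text
cam [ 293.19058155  -21.73949222 1345.82981419]
table z -0.6123445467555939
box top 1936 mean [562.3  51.1  59.8] rect [[462.6000061035156, 57.70000076293945], [546.7999877929688, -49.70000076293945], [670.2999877929688, 47.099998474121094], [586.2000122070312, 154.5]] [566.5  52.4] [157.  136.4]
collar rim 590 mean [564.3  52.7  80.1] rect [[503.3999938964844, 83.9000015258789], [534.7000122070312, -10.300000190734863], [629.4000244140625, 21.200000762939453], [598.0, 115.4000015258789]] [566.4  52.6] [99.7 99.3]
bell grip 137 mean [564.5  52.  167.7] rect [[545.5999755859375, 64.5999984741211], [571.9000244140625, 30.200000762939453], [585.2999877929688, 40.400001525878906], [559.0999755859375, 74.9000015258789]] [565.5  52.5] [16.9 43.3]
plinth 3962 mean [ 442.4 -314.6   24.3] rect [[294.70001220703125, -297.20001220703125], [328.8999938964844, -425.79998779296875], [601.2000122070312, -353.5], [567.0, -224.8000030517578]] [ 448.  -325.3] [281.7 133.1]
egg 314 mean [ 544.4 -319.7  104.1] rect [[523.0, -344.6000061035156], [568.7999877929688, -346.0], [570.2000122070312, -300.29998
[... 857 characters left out ...]
999938964844], [340.6000061035156, -394.5], [389.6000061035156, -381.20001220703125], [377.29998779296875, -336.1000061035156]] [ 358.9 -365.3] [50.8 46.8]
tray (137, 195) [541.  363.9  18.5]
tray (137, 200) [527.2 362.4  20.9]
tray (137, 210) [499.1 358.1  30.3]
tray (137, 225) [457.8 351.2  46.6]
tray (137, 240) [417.9 344.8  61.3]
tray (137, 252) [387.1 340.9  69.3]
tray (137, 258) [371.8 338.2  75.8]
tray (114, 225) [455.5 407.4  57.2]
tray (162, 225) [464.6 297.4   1.5]
tray 3717 mean [461.5 352.9  49.4] rect [[367.0, 411.29998779296875], [371.70001220703125, 284.70001220703125], [561.0999755859375, 291.79998779296875], [556.4000244140625, 418.3999938964844]] [464.  351.6] [189.5 126.7]
```

View pics/crop1.png

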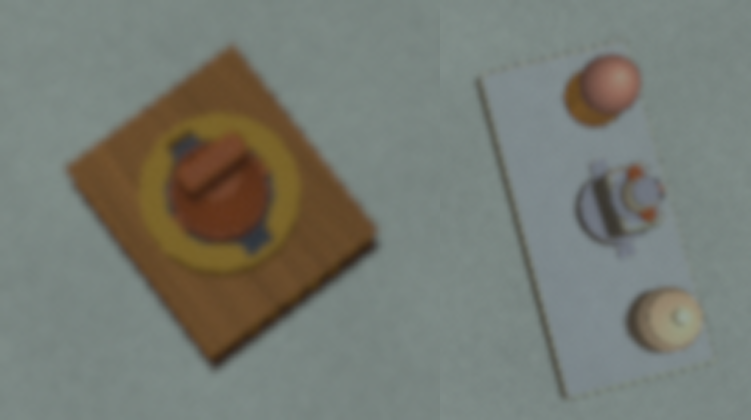

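Crop: collar slots at (185,145) and (255,240) lie along the box's long side, and the bell grip lies across them (locked). The clown's lugs are at (597,168) and (627,248), about 20° in world, and its hat and face tell it from the egg above and the jar below. All sizes match (157x136, 99.5, 43x17, 52.6x38).

```bash
cat >> h.py <<'E'
def delta(x,y,z,yaw_deg):
    from plant import bot
    from scipy.spatial.transform import Rotation as R
    o=bot.get_obs(); r=R.from_euler("xyz",o["tcp_rot"]); s=r.inv().apply(np.array([x,y,z])-o["tool_pos"])
    dy=(yaw_deg-np.degrees(o["tcp_rot"][2])+180)%360-180
    print("t",round(float(o["time"]),2),"pos",o["tool_pos"].round(1),"yaw",np.degrees(o["tcp_rot"]).round(2),"F",o["contact_force"].round(1),"g",round(float(o["grip_width"]),1))
    print("row",s.round(1).tolist(),"turn units",round(-dy/5,2))
E
python3 - <<'E'
import pickle
from h import *
delta(566.3,52.5,292,128.06)
p,z,m=pickle.load(open("d0.pkl","rb"))["top"]; W=cloud(z,m)
s=W[198:252,120:156].reshape(-1,3); A=np.c_[s[:,:2],np.ones(len(s))]
c,_,_,_=np.linalg.lstsq(A,s[:,2],rcond=None); r=s[:,2]-A@c
k=abs(r)<4; c,_,_,_=np.linalg.lstsq(A[k],s[k,2],rcond=None)
print("bed plane",c,"slope",np.degrees(np.arctan(np.hypot(*c[:2]))),"downhill",np.degrees(np.arctan2(-c[1],-c[0])),abs(s[k,2]-A[k]@c).max())
for v in range(184,200): print(v,W[v,137].round(1), end=" ")
print([W[225,u].round(0).tolist() for u in (108,110,112,114,116,118,154,156,158,160,162,164)])
E
```

```text
t 0.15 pos [172.4 495.7 291.7] yaw [-1.7994e+02 -1.0000e-02  1.6082e+02] F [-0.9 -0.1  0.7] g 91.7
row [-517.7, -289.1, -0.0] turn units 6.55
 ** On entry to DLASCL parameter number  4 had an illegal value
 ** On entry to DLASCL parameter number  4 had an illegal valueTraceback (most recent call last):
  File "<stdin>", line 6, in <module>
    x, resids, rank, s = _umath_linalg.lstsq(a, b, rcond,
                         ~~~~~~~~~~~~~~~~~~~^^^^^^^^^^^^^
                                             signature=signature)
                                             ^^^^^^^^^^^^^^^^^^^^
    raise LinAlgError("SVD did not converge in Linear Least Squares")
numpy.linalg.LinAlgError: SVD did not converge in Linear Least Squares
```

>>> carry_out(deltas=[[[-517.7,-289.1,0,6.55],[-517.7,-289.1,0,6.55],[-517.7,-289.1,0,6.55],[-517.7,-289.1,0,6.55],[-517.7,-289.1,0,6.55],[-517.7,-289.1,0,6.55],[-517.7,-289.1,0,6.55],[-517.7,-289.1,0,6.55],[-517.7,-289.1,0,6.55],[-517.7,-289.1,0,6.55],[-517.7,-289.1,0,6.55],[-517.7,-289.1,0,6.55],[-517.7,-289.1,0,6.55],[-517.7,-289.1,0,6.55],[-517.7,-289.1,0,6.55],[-517.7,-289.1,0,6.55]]], fingers=60)

```text
time: 1.75
tool_pos: [565.7, 53.9, 292.4]
tcp_rot: [3.141, -0.0, 2.237]
contact_force: [-0.5, -0.3, -0.6]
grip_width: 59.9
```

```bash
python3 - <<'E'
import pickle
from h import *
from plant import bot
delta(566.3,52.5,198,128.06)
p,z,m=pickle.load(open("d0.pkl","rb"))["top"]; W=cloud(z,m)
s=W[198:252,120:156].reshape(-1,3); s=s[~np.isnan(s[:,0])]; A=np.c_[s[:,:2],np.ones(len(s))]
c=np.linalg.lstsq(A,s[:,2],rcond=None)[0]; k=abs(s[:,2]-A@c)<4; c=np.linalg.lstsq(A[k],s[k,2],rcond=None)[0]
print("bed",c,"slope",np.degrees(np.arctan(np.hypot(*c[:2]))),"downhill",np.degrees(np.arctan2(-c[1],-c[0])),k.mean())
for v in range(185,198): print(v,W[v,137].round(1).tolist(), end=" ")
print([W[225,u].round(0).tolist() for u in (108,110,112,114,116,118,154,156,158,160,162,164)])
m=bot.camera_model("wrist"); p,z=bot.capture("wrist"); cv2.imwrite("pics/w1.png",p); W=cloud(z,m)
for n,a,b in(("grip",160,180),("rim",76,86),("boxtop",54,66)):
    q=W[(W[...,2]>a)&(W[...,2]<b)&(abs(W[...,0]-566)<110)&(abs(W[...,1]-52)<110)]
    if len(q)>10: print(n,len(q),q.mean(0).round(1),rect(q))
E
```

```text
t 1.75 pos [565.7  53.9 292.4] yaw [ 1.7999e+02 -2.0000e-02  1.2816e+02] F [-0.5 -0.3 -0.6] g 59.9
row [-1.5, -0.4, 94.4] turn units 0.02
bed [-3.61547420e-01 -2.24620029e-02  2.19776355e+02] slope 19.912640800133765 downhill 3.5550688170641194 0.8780361757105943
185 [571.7, 370.9, -0.1] 186 [568.8, 370.5, 0.7] 187 [557.2, 357.6, 44.5] 188 [553.7, 356.2, 48.6] 189 [551.2, 356.2, 48.1] 190 [550.9, 359.5, 36.5] 191 [549.2, 360.8, 31.3] 192 [548.2, 363.0, 23.0] 193 [545.0, 362.1, 25.6] 194 [543.8, 364.3, 17.6] 195 [541.0, 363.9, 18.5] 196 [538.3, 363.7, 18.6] 197 [535.4, 363.3, 19.5] [[463.0, 443.0, -2.0], [454.0, 413.0, 71.0], [454.0, 408.0, 72.0], [455.0, 407.0, 57.0], [458.0, 407.0, 42.0], [457.0, 399.0, 51.0], [459.0, 307.0, 47.0], [458.0, 302.0, 48.0], [456.0, 291.0, 70.0], [457.0, 289.0, 58.0], [465.0, 297.0, 1.0], [465.0, 293.0, -3.0]]
grip 1622 [565.3  52.4 168.8] ([[546.5, 63.20000076293945], [573.5999755859375, 29.0], [585.9000244140625, 38.79999923706055], [558.7999877929688, 72.9000015258789]], array([566.2,  51. ]), array([15.7, 43.6]))
rim 4773 [562.4  56.3  79.7] ([[497.1000061035156, 60.400001525878906], [555.7000122070312, -18.299999237060547], [635.9000244140625, 41.400001525878906], [577.2999877929688, 120.0999984741211]], array([566.5,  50.9]), array([100. ,  98.2]))
boxtop 13754 [559.4  60.   59.8] ([[463.5, 55.099998474121094], [547.2999877929688, -51.400001525878906], [670.4000244140625, 45.400001525878906], [586.7000122070312, 151.89999389648438]], array([567. ,  50.3]), array([156.6, 135.4]))
```

>>> carry_out(deltas=[[[-2.2,-0.9,30,0],[-2.2,-0.9,60,0],[-2.2,-0.9,80,0],[-2.2,-0.9,94.4,0],[-2.2,-0.9,94.4,0],[-2.2,-0.9,94.4,0]]])

```text
time: 2.4
tool_pos: [567.1, 51.0, 198.5]
tcp_rot: [3.141, 0.0, 2.236]
contact_force: [-0.4, -0.1, -0.2]
grip_width: 60.4
```

>>> carry_out(deltas=[[[0,0,0,0],[0,0,0,0],[0,0,0,0],[0,0,0,0],[0,0,0,0],[0,0,0,0],[0,0,0,0],[0,0,0,0]]], fingers=5)

```text
time: 3.2
tool_pos: [567.0, 50.3, 197.9]
tcp_rot: [-3.141, -0.0, 2.235]
contact_force: [-2.2, -1.0, 2.0]
grip_width: 15.7
```

>>> carry_out(deltas=[[[0,0,2,0],[0,0,3.5,0],[0,0,3.5,0],[0,0,3.5,-1.2],[0,0,3.5,-2.4],[0,0,3.5,-3.6],[0,0,3.5,-4.8],[0,0,3.5,-6.0],[0,0,3.5,-7.2],[0,0,3.5,-8.4],[0,0,3.5,-9.6],[0,0,3.5,-10.8],[0,0,3.5,-12],[0,0,3.5,-13.2],[0,0,3.5,-14.4],[0,0,3.5,-15.6],[0,0,3.5,-16.8],[0,0,3.5,-18],[0,0,3.5,-18],[0,0,3.5,-18]]])

```text
time: 5.2
tool_pos: [567.8, 50.7, 194.9]
tcp_rot: [-3.141, 0.002, -2.477]
contact_force: [-0.0, 0.4, 5.4]
grip_width: 15.9
```

```bash
python3 -c "
from h import *
delta(566.4,51.6,198,218.1)
from plant import bot
print(bot.get_obs()['moment'])"
```

```text
t 5.2 pos [567.8  50.7 194.9] yaw [-1.7994e+02  1.3000e-01 -1.4192e+02] F [-0.   0.4  5.4] g 15.9
row [0.6, 1.6, -3.1] turn units -0.0
[0.2715247  0.26001443 0.03803441]
```

>>> carry_out(deltas=[[[0,0,-3,0],[0,0,-6,0],[0,0,-9,0],[0,0,-12,0],[0,0,-16,0],[0,0,-20,0],[0,0,-25,0],[0,0,-30,0],[0,0,-40,0],[0,0,-40,0]]])

```text
time: 6.2
tool_pos: [567.8, 50.4, 236.1]
tcp_rot: [-3.14, 0.002, -2.477]
contact_force: [0.7, -1.0, -1.9]
grip_width: 15.8
```

>>> carry_out(deltas=[[[-12,27,-5,0.5],[-28,64,-5,1.5],[-44,101,-5,2.5],[-60,138,-5,3.5],[-76,175,-5,4.5],[-92,212,-5,5.5],[-108,248,-5,6.5],[-118,271,-5,7.06],[-124.7,286.8,0,7.06],[-124.7,286.8,0,7.06],[-124.7,286.8,0,7.06],[-124.7,286.8,0,7.06]]])

```text
time: 7.4
tool_pos: [489.0, 351.9, 234.2]
tcp_rot: [-3.141, -0.0, -3.094]
contact_force: [0.1, 0.3, -1.1]
grip_width: 16.2
```

```bash
python3 - <<'E'
from h import *
from plant import bot
delta(489,353,182,182.8)
m=bot.camera_model("wrist"); p,z=bot.capture("wrist"); cv2.imwrite("pics/w2.png",p); W=cloud(z,m)
pt,zt=bot.capture("top"); mt=bot.camera_model("top"); Wt=cloud(zt,mt)
for n,V in(("w",W),("t",Wt)):
    k=(V[...,0]>380)&(V[...,0]<530)&(V[...,1]>305)&(V[...,1]<398); s=V[k]
    s=s[abs(s[:,2]-(219.8-.3615*s[:,0]-.0225*s[:,1]))<5]
    if len(s)>50:
        A=np.c_[s[:,:2],np.ones(len(s))]; c=np.linalg.lstsq(A,s[:,2],rcond=None)[0]
        print(n,len(s),c,np.degrees(np.arctan(np.hypot(*c[:2]))),np.degrees(np.arctan2(-c[1],-c[0])))
# collar plan view from the top camera: rim ring points
q=Wt[(abs(Wt[...,2]-80)<3)&(abs(Wt[...,0]-566)<60)&(abs(Wt[...,1]-52)<60)]; print("rim",len(q),rect(q),cv2.minEnclosingCircle(q[:,:2].astype(np.float32)))
cv2.imwrite("pics/mix.png",np.vstack([p, cv2.resize(pt[160:290,95:310],(560,339))])[:759])
cv2.imwrite("pics/w2s.png",np.vstack([cv2.resize(p,(460,345)), cv2.resize(pt[170:270,95:280],(460,249))]))
E
```

```text
t 7.4 pos [489.  351.9 234.2] yaw [-1.7997e+02 -1.0000e-02 -1.7727e+02] F [ 0.1  0.3 -1.1] g 16.2
row [-0.1, 1.1, 52.2] turn units -0.01
w 18662 [-3.62293414e-01 -1.44423751e-02  2.17516566e+02] 19.9296907821349 2.28281607902094
t 891 [-3.65155350e-01 -2.03397327e-02  2.20388629e+02] 20.088547040870026 3.188171332602832
rim 499 ([[495.79998779296875, 50.099998474121094], [567.0, -17.5], [635.7999877929688, 54.900001525878906], [564.5999755859375, 122.5]], array([565.8,  52.5]), array([99.9, 98.2])) ((566.2445678710938, 52.67211151123047), 50.70037078857422)
```

View pics/w2s.png

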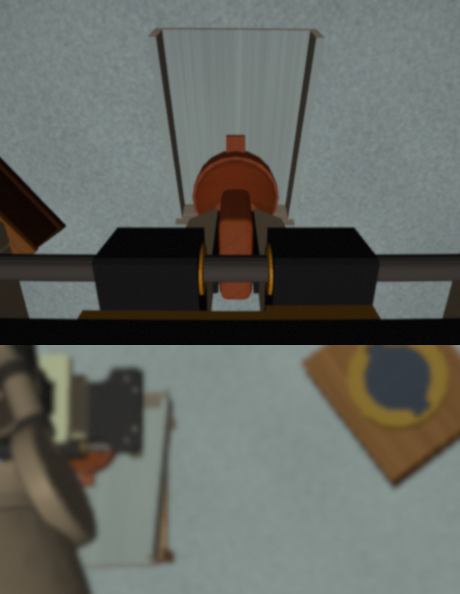

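The bell hangs centred over the grey bed, with a lug pointing uphill at (235,142). The collar is empty, with its slots visible at (375,352) and (420,408). Lowering.

>>> carry_out(deltas=[[[0,1,15,0],[0,1,30,0],[0,1,42,0],[0,1,48,0],[0,1,51,0],[0,1,54,0],[0,1,54,0],[0,1,54,0]]])

```text
time: 8.3
tool_pos: [488.6, 354.2, 180.8]
tcp_rot: [3.141, 0.001, -3.093]
contact_force: [-0.2, 0.7, -2.2]
grip_width: 15.8
```

>>> carry_out(deltas=[[[0,0,1,0],[0,0,2,0],[0,0,3,0],[0,0,4,0],[0,0,4,0]]])

```text
time: 8.8
tool_pos: [489.8, 354.4, 178.9]
tcp_rot: [3.14, 0.005, -3.093]
contact_force: [0.9, -1.4, 9.2]
grip_width: 16.0
```

>>> carry_out(deltas=[[[0,0,1,0],[0,0,2,0],[0,0,3,0],[0,0,4,0],[0,0,4,0]]])

```text
time: 9.3
tool_pos: [491.9, 354.6, 176.9]
tcp_rot: [3.139, 0.011, -3.093]
contact_force: [5.4, -2.4, 16.2]
grip_width: 16.1
```

>>> carry_out(deltas=[[[0,0,-3,0],[0,0,-6,0],[0,0,-6,0],[0,0,-6,0]]])

```text
time: 9.7
tool_pos: [488.4, 354.2, 178.6]
tcp_rot: [3.141, 0.0, -3.093]
contact_force: [1.1, 0.8, 4.5]
grip_width: 15.9
```

>>> carry_out(deltas=[[[0,0,0,0],[0,0,0,0],[0,0,0,0],[0,0,0,0],[0,0,0,0],[0,0,0,0]]], fingers=30)

```text
time: 10.3
tool_pos: [488.3, 354.1, 178.2]
tcp_rot: [3.142, -0.0, -3.093]
contact_force: [0.3, -0.0, -1.0]
grip_width: 30.1
```

```bash
python3 - <<'E'
from h import *
from plant import bot
delta(489,353,182,182.8)
m=bot.camera_model("wrist"); p,z=bot.capture("wrist"); W=cloud(z,m)
pt,zt=bot.capture("scene")
cv2.imwrite("pics/w3s.png",np.vstack([cv2.resize(p,(460,345)), cv2.resize(pt[240:360,310:460],(320,250))[:, :].copy() if 0 else cv2.resize(pt[240:365,300:530],(460,250))]))
E
```

```text
t 10.3 pos [488.3 354.1 178.2] yaw [ 1.8000e+02 -1.0000e-02 -1.7723e+02] F [ 0.3 -0.  -1. ] g 30.1
row [-0.6, -1.2, -3.8] turn units -0.01
```

View pics/w3s.png

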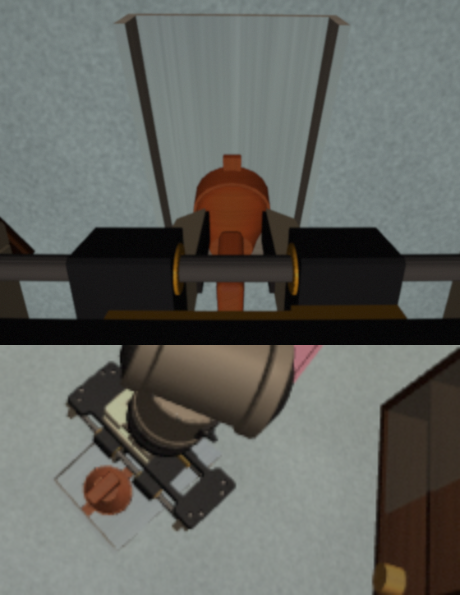

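The bell stands at the stop with one lug uphill at (232,160), and the fingers are clear. I'll retreat and go to the clown.

>>> carry_out(deltas=[[[0,0,-10,0],[0,0,-30,0],[0,0,-60,0],[0,0,-95,0],[67.9,-688.6,-95,-3.43],[67.9,-688.6,-95,-3.43],[67.9,-688.6,-95,-3.43],[67.9,-688.6,-95,-3.43],[67.9,-688.6,-95,-3.43],[67.9,-688.6,-95,-3.43],[67.9,-688.6,-95,-3.43],[67.9,-688.6,-95,-3.43],[67.9,-688.6,-95,-3.43],[67.9,-688.6,-95,-3.43],[67.9,-688.6,-95,-3.43],[67.9,-688.6,-95,-3.43],[67.9,-688.6,-95,-3.43],[67.9,-688.6,-95,-3.43],[67.9,-688.6,-95,-3.43],[67.9,-688.6,-95,-3.43]]], fingers=70)

```text
time: 12.4
tool_pos: [453.4, -337.6, 273.5]
tcp_rot: [3.141, 0.0, -2.796]
contact_force: [-0.2, 0.5, -0.5]
grip_width: 70.1
```

```bash
python3 - <<'E'
from h import *
from plant import bot
delta(453.7,-337,144,199.9)
m=bot.camera_model("wrist"); p,z=bot.capture("wrist"); W=cloud(z,m)
pt,zt=bot.capture("top"); mt=bot.camera_model("top"); V=cloud(zt,mt)
for n,a,b in(("body",98,112),("top",120,140),("foot",40,49),("all",30,140)):
    q=W[(W[...,2]>a)&(W[...,2]<b)&(np.hypot(W[...,0]-453,W[...,1]+337)<48)]
    if len(q)>10: print(n,len(q),q.mean(0).round(1),rect(q))
q=V[(V[...,0]>400)&(V[...,0]<560)&(V[...,1]>300)&(V[...,1]<405)]
h=q[:,2]-(218.5-.3625*q[:,0]-.017*q[:,1]); g=q[(h>45)]; print("bell in tray",len(g),g.mean(0).round(1),rect(g),g[:,2].max())
cv2.imwrite("pics/w4s.png",np.vstack([cv2.resize(p,(460,345)), cv2.resize(pt[170:270,95:280],(460,249))]))
E
```

```text
t 12.4 pos [ 453.4 -337.6  273.5] yaw [ 1.7997e+02  1.0000e-02 -1.6020e+02] F [-0.2  0.5 -0.5] g 70.1
row [-0.4, 0.4, 129.5] turn units -0.02
body 1422 [ 445.6 -340.5  108. ] ([[424.0, -327.8999938964844], [436.79998779296875, -366.29998779296875], [485.20001220703125, -350.20001220703125], [472.3999938964844, -311.79998779296875]], array([ 454.6, -339. ]), array([51. , 40.5]))
top 1897 [ 451.5 -340.3  132.4] ([[430.3999938964844, -347.20001220703125], [465.79998779296875, -361.20001220703125], [477.8999938964844, -330.6000061035156], [442.5, -316.5]], array([ 454.2, -338.9]), array([33. , 38.1]))
foot 904 [ 444.1 -342.    46.6] ([[415.5, -320.0], [436.8999938964844, -377.3999938964844], [481.5, -360.8999938964844], [460.20001220703125, -303.3999938964844]], array([ 448.5, -340.4]), array([47.6, 61.2]))
all 5009 [ 445.1 -341.8   99.1] ([[409.0, -351.20001220703125], [459.3999938964844, -385.8999938964844], [496.29998779296875, -332.20001220703125], [445.8999938964844, -297.5]], array([ 452.7, -341.7]), array([65.1, 61.2]))
bell in tray 293 [521.2 349.5 103.2] ([[490.0, 341.5], [543.2000122070312, 322.70001220703125], [555.9000244140625, 358.6000061035156], [502.70001220703125, 377.5]], array([523. , 350.1]), array([38.1, 56.4])) 137.1088625268892
```

View pics/w4s.png

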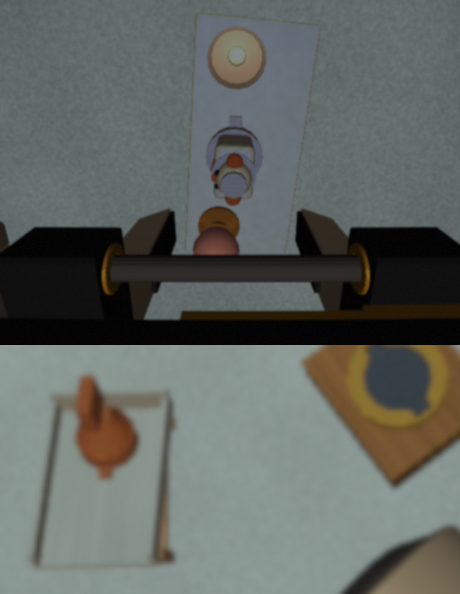

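The bell rests against the stop in the grey tray (lug uphill at (106,472), no contact). The clown is in the wrist view at (233,175), between jar (236,57) and egg (217,235). Descending on it.

>>> carry_out(deltas=[[[-0.6,-1.4,30,0.06],[-0.6,-1.4,65,0.06],[-0.6,-1.4,95,0.06],[-0.6,-1.4,115,0.06],[-0.6,-1.4,125,0.06],[-0.6,-1.4,128.5,0.06],[-0.6,-1.4,128.5,0.06],[-0.6,-1.4,128.5,0.06],[-0.6,-1.4,128.5,0.06]]])

```text
time: 13.4
tool_pos: [455.3, -338.4, 146.0]
tcp_rot: [-3.14, 0.001, -2.799]
contact_force: [0.8, -0.5, -0.1]
grip_width: 69.9
```

>>> carry_out(deltas=[[[0,0,0,0],[0,0,0,0],[0,0,0,0],[0,0,0,0],[0,0,0,0],[0,0,0,0],[0,0,0,0]]], fingers=25)

```text
time: 14.1
tool_pos: [454.9, -338.2, 144.8]
tcp_rot: [-3.141, 0.0, -2.799]
contact_force: [0.7, 0.3, -1.4]
grip_width: 36.0
```

>>> carry_out(deltas=[[[0,0,-10,0],[0,0,-30,0],[0,0,-65,0],[0,0,-100,0],[0,0,-130,0],[-14,20,-130,-0.3],[-38,53,-130,-0.7],[-65,90,-130,-1.1],[-92,128,-130,-1.5],[-119,166,-130,-1.9],[-146,203,-130,-2.3],[-173,240,-130,-2.7],[-200,278,-130,-3.1],[-220,306,-130,-3.5],[-236.3,328.7,-130,-3.69],[-236.3,328.7,-115,-3.69],[-236.3,328.7,-105,-3.69],[-236.3,328.7,-95,-3.69],[-236.3,328.7,-95,-3.69],[-236.3,328.7,-95,-3.69]]])

```text
time: 16.1
tool_pos: [567.0, 50.2, 239.9]
tcp_rot: [3.141, -0.0, -2.478]
contact_force: [0.6, 0.9, -1.5]
grip_width: 36.3
```

```bash
python3 - <<'E'
from h import *
from plant import bot
delta(567,50.8,240,218.1)
m=bot.camera_model("wrist"); p,z=bot.capture("wrist"); W=cloud(z,m); cv2.imwrite("pics/w5.png",p)
o=bot.get_obs(); y=o["tcp_rot"][2]; tx=np.array([np.cos(y),np.sin(y)]); ty=np.array([np.sin(y),-np.cos(y)])
D=W[...,:2]-o["tool_pos"][:2]; a=D@tx; b=D@ty; Z=W[...,2]
k=(Z>105)&(Z<128)&(abs(b)<45)&(abs(a)<60); print("lug in tool: a",a[k].min().round(1),a[k].max().round(1)); k2=k&(abs(a)>34); print("b of lug",b[k2].min().round(1),b[k2].max().round(1),Z[k2].min().round(1),Z[k2].max().round(1))
print("foot b", b[k].min().round(1),b[k].max().round(1))
q=W[(abs(Z-80)<3)&(np.hypot(W[...,0]-566,W[...,1]-52)<60)]; print("rim",len(q),rect(q),cv2.minEnclosingCircle(q[:,:2].astype(np.float32)))
E
```

```text
t 16.1 pos [567.   50.2 239.9] yaw [ 1.7999e+02 -1.0000e-02 -1.4200e+02] F [ 0.6  0.9 -1.5] g 36.3
row [-0.3, 0.5, -0.1] turn units -0.02
lug in tool: a 9.0 42.0
b of lug -5.9 7.9 120.4 127.8
foot b -29.1 29.5
rim 4709 ([[496.8999938964844, 59.79999923706055], [558.0, -19.899999618530273], [620.7999877929688, 28.200000762939453], [559.5999755859375, 107.9000015258789]], array([558.8,  44. ]), array([ 79. , 100.4])) ((567.3110961914062, 50.409385681152344), 51.02851486206055)
```

View pics/w5.png

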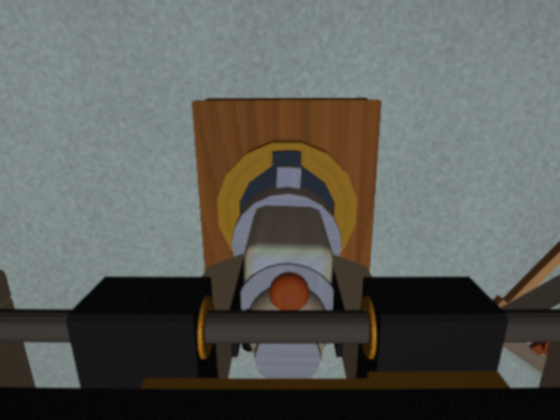

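The lug at (289,178) sits in line with the slot at (287,158), measured at 42.0 mm from the tool axis. The rim centre at (567.3,50.4) matches the tool. Lowering.

>>> carry_out(deltas=[[[0,0,15,0],[0,0,28,0],[0,0,36,0],[0,0,40,0],[0,0,44,0],[0,0,47,0],[0,0,49,0],[0,0,49,0]]])

```text
time: 16.95
tool_pos: [567.4, 50.8, 191.4]
tcp_rot: [-3.141, 0.001, -2.477]
contact_force: [-0.4, -0.8, 3.4]
grip_width: 36.1
```

>>> carry_out(deltas=[[[0,0,2,0],[0,0,4,0],[0,0,6,0],[0,0,7.5,0],[0,0,7.5,0],[0,0,7.5,0]]])

```text
time: 17.55
tool_pos: [567.4, 50.8, 183.7]
tcp_rot: [-3.141, 0.001, -2.477]
contact_force: [-1.7, -2.0, 6.5]
grip_width: 36.2
```

>>> carry_out(deltas=[[[0,0,0,1.2],[0,0,0,2.4],[0,0,0,3.6],[0,0,0,4.8],[0,0,0,6.0],[0,0,0,7.2],[0,0,0,8.4],[0,0,0,9.6],[0,0,0,10.8],[0,0,0,12],[0,0,0,13.2],[0,0,0,14.4],[0,0,0,15.6],[0,0,0,16.8],[0,0,0,17.5],[0,0,0,18],[0,0,0,18],[0,0,0,18]]])

```text
time: 19.35
tool_pos: [567.1, 50.7, 183.8]
tcp_rot: [-3.142, 0.001, 2.236]
contact_force: [-2.6, -1.5, 6.8]
grip_width: 36.1
```

```bash
python3 - <<'E'
from h import *
from plant import bot
delta(567.3,50.5,184,128.1); print(bot.get_obs()["moment"])
E
```

```text
t 19.35 pos [567.1  50.7 183.8] yaw [-1.8000e+02  4.0000e-02  1.2809e+02] F [-2.6 -1.5  6.8] g 36.1
row [-0.3, 0.1, -0.2] turn units -0.0
[-0.26962611  0.44150506  0.14921498]
```

>>> carry_out(deltas=[[[0,0,-1,0],[0,0,-2,0],[0,0,-3.5,0],[0,0,-3.5,0],[0,0,-3.5,0]]])

```text
time: 19.85
tool_pos: [567.0, 50.8, 186.8]
tcp_rot: [-3.141, -0.0, 2.235]
contact_force: [-2.6, -2.2, 3.8]
grip_width: 36.0
```

>>> carry_out(deltas=[[[0,0,0,0],[0,0,0,0],[0,0,0,0],[0,0,0,0],[0,0,0,0],[0,0,0,0]]], fingers=75)

```text
time: 20.45
tool_pos: [567.1, 51.0, 186.8]
tcp_rot: [3.141, -0.0, 2.235]
contact_force: [0.6, -0.2, -0.3]
grip_width: 74.3
```

>>> carry_out(deltas=[[[0,0,-10,0],[0,0,-30,0],[0,0,-60,0],[0,0,-95,0],[0,0,-130,0],[30,0,-130,0],[80,0,-130,0],[120,0,-130,0],[120,0,-130,0],[120,0,-130,0]]])

```text
time: 21.45
tool_pos: [493.0, 145.8, 317.9]
tcp_rot: [3.14, 0.001, 2.237]
contact_force: [-0.3, -0.4, 0.5]
grip_width: 74.8
```

```bash
python3 - <<'E'
from h import *
from plant import bot
delta(567.3,50.5,184,128.1)
pt,zt=bot.capture("top"); V=cloud(zt,bot.camera_model("top")); ps,_=bot.capture("scene")
m=bot.camera_model("wrist"); p,z=bot.capture("wrist"); W=cloud(z,m)
for n,Q in(("top",V),("wrist",W)):
  for c,a,b in(("body",140,156),("head",165,190),("rim",77,84)):
    q=Q[(Q[...,2]>a)&(Q[...,2]<b)&(np.hypot(Q[...,0]-566,Q[...,1]-52)<58)]
    if len(q)>10: print(n,c,len(q),q.mean(0).round(1),rect(q),q[:,2].max().round(1))
s=V[90:115,210:265]; 
cv2.imwrite("pics/end.png",np.vstack([np.hstack([cv2.resize(p,(400,300)),cv2.resize(pt[135:240,200:310],(314,300))]),np.hstack([cv2.resize(pt[180:270,90:180],(300,300)),cv2.resize(ps,(400,300)),np.zeros((300,14,3),np.uint8)])]))
E
```

```text
t 21.45 pos [493.  145.8 317.9] yaw [1.7992e+02 7.0000e-02 1.2818e+02] F [-0.3 -0.4  0.5] g 74.8
row [-120.7, -0.7, 134.0] turn units 0.02
top body 157 [561.3  52.9 150.2] ([[534.4000244140625, 63.5], [564.4000244140625, 20.899999618530273], [597.0999755859375, 43.900001525878906], [567.0999755859375, 86.5999984741211]], array([565.7,  53.7]), array([40. , 52.2])) 155.9
top head 164 [563.5  53.3 175.5] ([[549.5, 72.9000015258789], [550.9000244140625, 35.099998474121094], [581.0, 36.20000076293945], [579.5999755859375, 74.0]], array([565.3,  54.5]), array([30.1, 37.8])) 186.6
top rim 471 [562.3  52.5  80. ] ([[510.0, 9.699999809265137], [608.5, -3.5999999046325684], [621.7999877929688, 95.30000305175781], [523.4000244140625, 108.5999984741211]], array([565.9,  52.5]), array([99.8, 99.3])) 84.0
wrist body 141 [573.   51.5 152.6] ([[548.5, 43.5], [565.9000244140625, 20.799999237060547], [597.0, 44.79999923706055], [579.5, 67.4000015258789]], array([572.7,  44.1]), array([39.2, 28.6])) 155.1
wrist head 1158 [562.8  56.2 175.9] ([[540.7000122070312, 54.29999923706055], [557.7999877929688, 34.900001525878906], [582.5, 56.599998474121094], [565.2999877929688, 76.0]], array([561.6,  55.5]), array([32.9, 25.9])) 183.5
wrist rim 2109 [549.3  73.2  79.6] ([[496.1000061035156, 59.599998474121094], [533.9000244140625, 11.199999809265137], [612.9000244140625, 72.9000015258789], [575.0999755859375, 121.30000305175781]], array([554.5,  66.3]), array([100.2,  61.4])) 84.0
```

View pics/end.png

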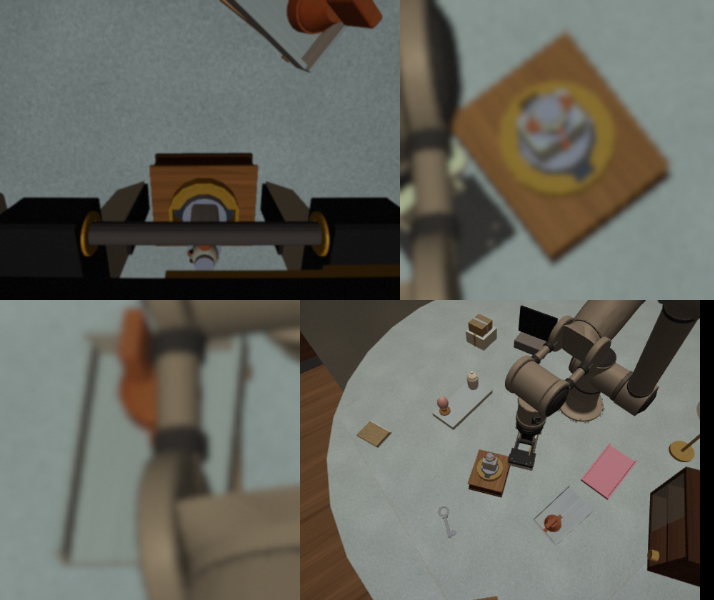

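```bash
python3 -c "
from plant import bot
print(bot.close_job())"
```

```text
the job is handed in; nothing more can be done
None
```

The clown is locked in the music box, the bell rests against the tray's back stop, and the job was handed in at about 21.6 s of the 64 s. The hand-in reports no verdict.

- **Bell:** I pressed it about 3 mm, turned it 90° anticlockwise, lifted it out and set it vertical on the bed, where it tipped onto the slope and slid down when let go. A top picture taken afterwards puts its uphill lug tip at x ≈ 462 mm. About 463 mm is what contact with the stop predicts.
- **Clown:** I took it from the plinth, aligned it with the slots, pressed it to about 64 mm and turned it 90° clockwise. The largest vertical force on the tool was 6.8 N. After release its body is about 1.2 mm off the collar axis in the top view. Its lug direction is about 3° from the box's y, and its body top height of roughly 150–152 mm matches the locked 68 mm; an unlocked clown would read 158 mm.
- **Rest of the scene:** the egg, jar and key look unmoved in the last scene picture, but I did not re-measure them. The arm ended clear of everything.

**Disagreements:**
- The top and wrist cameras differed by about 1.7 mm in y. I used the wrist value, which fitted the low forces in the collar.
- Pressing the bell down to lay it flat while still gripped did not work. I backed off to about 4.5 N and let it tip on release.
- The arm partly hid the bell in the last top view. Its final check is therefore the earlier picture plus the scene camera.

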